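Shut and latch the filter hatch

ROBOT

A 7-joint arm with a two-finger parallel gripper is mounted at the origin on the work surface; the furniture and walls round the work are solid. World frame = base frame: x ahead of the robot, y to its left, z up, the work surface at z = 0. Lengths are in m, angles in rad, forces in N, time in s.
With the tool pointing down it reaches from about 0.425 to 0.875 m from the base axis. Payload 4.7 kg.
Tool frame: the origin (TCP) lies on the mounting face of the last link; the fingertips stand 182 mm ahead of it and the grasp point (between the pads) lies 164 mm ahead of it; y points along the fingers, x is the direction in which the jaws open and shut, and the axes are right-handed (so a half turn about y gives the same grasp; the last joint's range is limited). The gripper opens to 87 mm and grips with 3 to 60 N. Pads are 19 mm wide; open, the fingers measure 117 mm over their backs; the gripper's body (75 mm by 190 mm) begins 51 mm behind the grasp point.
Start: joints at [1.142, 0.321, -0.07, 1.45, 0.023, 1.371, -0.057], TCP at [0.278, -0.587, 0.405] pointing down, gripper open.
Joint ranges: [-2.86, 2.86], [-0.3, 2.09], [-1.38, 1.24], [0.06, 2.45], [-1.56, 4.7], [0.09, 2.05], [-2.69, 2.69]. Speed limits (rad/s): [2.57, 2.57, 3.14, 3.14, 3.14, 3.14, 3.14].

INTERFACE

Orientations are given as a rotation vector (axis times angle).
In Python, from rig import ctrl gives the robot as it stands.
- The arm moves only by the shell command python3 -m jog 'ROWS' [FORCE]. ROWS is JSON, a list of rows, each a list of 3 entries, a list of its own where there are three numbers: the gripper's target within -1 to 1 (shut at 1, half-way at 0, fully open at -1), then the shift along the tool's x, y, z in mm, then the turn about the tool's y in rad. In form: [[claw, [tx, ty, tz], roll], ...]. A call has 1 to 10 rows; each row is the pose to reach, as a shift and turn from the pose measured when the call began, along the tool's axes at that moment; what a row does not reach only later rows make up. A row lasts 1/8 s, in which the tool goes at most 62.5 mm and 10.7 degrees, less where a joint would pass 70% of its speed; a pose out of reach is approached as far as the arm can. A call with a gripper value outside its range is refused whole. The fingers move at their own pace and stop on an object; FORCE is the grip in N (left out, the last holds). Time passes only in rows, so rows that repeat a pose let the fingers close. It gives the time, the measured TCP pose, the force and the opening at its end, in the units of the state.
- ctrl.read_state(): the state, without advancing time (a new reading comes with each control period).
- ctrl.get_image(name): name is "scene" or "top"; returns a dict with "image" (400x640x3 uint8, red, green, blue), "range_z" (400x640 float32, m along the optical axis (not along the pixel's ray), 0 where there is no reading), "vertical_fov" (degrees; the focal length in pixels is half the picture's height over the tangent of half this angle, whatever the lens; pixels are square), "cx", "cy" (the principal point, pixels), "pose" (4x4, takes a point from camera to world coordinates). Camera axes: x right, y down, z forward; pixel columns grow to the right and rows downward; lengths in m; the calibration is good to about 2 mm. A picture is of the moment at which its call begins.
- ctrl.sign_off(): hands the job in, once; it reports no verdict.
The state is a dict: "time_s": time; "q": joint angles; "qvel": joint speeds; "joint_efforts": joint torques, N m; "ee_pos": TCP position; "ee_rot": TCP orientation; "wrist_force": force on the tool from outside, world axes, zero at the start; "wrist_torque": the same for the moment, N m; "opening": finger opening in m.
Only numpy, scipy, OpenCV 4.12 (cv2) and the standard library are available. Lean on these libraries where they do the work, as an engineer would, in place of code of your own. Each camera call takes 0.05 s, during which the arm holds its last target. There are 200 camera calls.

TASK

The hatch of the grey filter unit has been left open. Swing it down, press it home on its springs and turn the wing latch a quarter turn clockwise until its tongue drops into the locked notch, then let go so that the hatch stays locked. Press firmly but do not force it, and leave the parts lying around it where they are.

Things in the scene. Friction and masses are not known exactly. Their poses are not given: they have to be found in the camera images.
- housing: Grey sheet-steel filter unit, an open-topped box 200 (x) x 150 (y) x 70 mm high with louvred flanks, fixed to the bench. Origin: centre of its underside; x points from the front (latch side) to the back (hinge side), z up. It stands turned about z by up to 0.4 rad either way. A monitor, its top 0.52 m up, stands between robot and unit.
- hatch (a joint): Hatch hinge angle, rad: 0 = level, grows as it opens; starts at 0.35 to 0.75. A stiff hinge (0.22 N m) keeps it where it is left. Below about 0.075 rad two damped spring plungers push it up again: pressing on the latch then takes about 0.8 N more per mm, until after 9 to 18 mm it meets a hard stop, at 8 to 16 N.
- hatch_hinge (a point): Middle of the hatch's hinge axis, 100 mm behind the housing's origin along its x and 78.5 mm above it; the axis runs along the housing's y. The hatch is a flat aluminium plate 5 mm thick, 158 mm wide, reaching 205 mm from this axis; when level its top face is 2.5 mm above the axis.
- latch (a joint): Wing latch angle, rad, growing clockwise from above: starts open at 0 to 0.15, locked 1.57, end stop 1.62. With the hatch on its hard stop its tongue passes 2 mm under a keeper and turns freely (under 0.1 N m); pressed too little, it strikes the keeper's side. From 1.42 on it is under a notch 3 mm deep and the springs lift it in when the hatch is let up; then it is locked.
- latch_grip (a point): Point on the latch's axis, 160 mm from the hinge axis, 26 mm above the hatch's top face. The dark steel wing is an upright bar 12 mm thick, 44 long, from 4 to 38 mm above that face, on a round boss 28 mm across, 4 high. The point's y runs along the bar, z up along the turning axis. Open, the bar is parallel to the hinge; locked, it points to the front.
- gear: Bystander: loose steel spur gear, 51 mm across, 20 mm high, on the bench beside the unit. Origin: centre of underside.
- bushing: Bystander: loose plain steel bushing, 29 mm across, 34 mm high, standing on the bench beside the unit. Origin: centre of underside.
- v_block: Bystander: loose steel V block 60 x 50 x 42 mm on the bench beside the unit. Origin: centre of underside.
- hatch_front (a point): Middle of the top face's front edge, 205 mm from the hinge axis, moving with the hatch. Its height when the hatch meets its hard stop differs from unit to unit by up to 12 mm here (a keeper inside is set by hand, its height is not given), so the stop must be felt; bearing on it with over 20 N more than the springs take damages it, and so does tugging or twisting the latch against the keeper that hard.

How it is judged:
By the outcome, as a careful person would: the job done as asked, in the order asked, and still so for the second after the job is handed in, with the robot touching nothing.
It also fails if it takes over 64 s, if anything falls off the work surface, if the arm or the gripper's body presses on something with over 40 N, if the wrist force passes 120 N, or if a joint passes its speed limit or range.

## Working session

There is one attempt and no reset: what is moved stays moved. The work goes in short steps, Python scripts to look and compute and a shell command to move; the robot and the scene stay as the last step left them, time stands still between calls to the robot, and variables do not carry over. Pictures are saved under pics/ and viewed, about 8 in all and at most 12, crops included, and the job is handed in when it is done.

```bash
mkdir -p pics; ls; python3 - <<'E'
from rig import ctrl
import cv2,numpy as np
s=ctrl.read_state()
for k,v in s.items(): print(k,np.round(v,3))
for n in("scene","top"):
    d=ctrl.get_image(n); cv2.imwrite(f"pics/{n}0.png",d["image"][:,:,::-1]); print(n,d["vertical_fov"],d["cx"],d["cy"],np.round(d["pose"],3).tolist())
    np.savez(f"{n}0.npz",**d)
E
```

```text
pics
time_s 0.0
q [ 1.142  0.322 -0.07   1.452  0.023  1.371 -0.057]
qvel [ 0.001  0.001  0.     0.    -0.    -0.     0.001]
joint_efforts [-0.0000e+00 -4.9130e+01 -4.0400e-01 -3.1253e+01 -6.4000e-02  4.4000e-02
  0.0000e+00]
ee_pos [ 0.278 -0.587  0.404]
ee_rot [-1.386  0.878 -0.876]
wrist_force [-0.219 -0.077  0.965]
wrist_torque [-0.015 -0.002 -0.026]
opening 0.087
scene 47.33717386151383 322.97312876742296 197.71314242570443 [[0.412, 0.557, -0.721, 1.198], [0.911, -0.243, 0.333, -0.304], [0.01, -0.794, -0.608, 0.619], [0.0, 0.0, 0.0, 1.0]]
top 57.322821554120836 321.24574647977676 202.10189582817844 [[0.009, -0.997, 0.076, 0.505], [-1.0, -0.01, -0.006, -0.012], [0.006, -0.075, -0.997, 0.946], [0.0, 0.0, 0.0, 1.0]]
```

View pics/scene0.png

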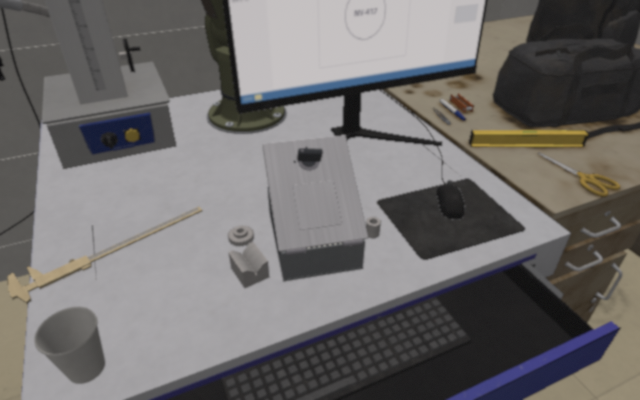

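View pics/top0.png

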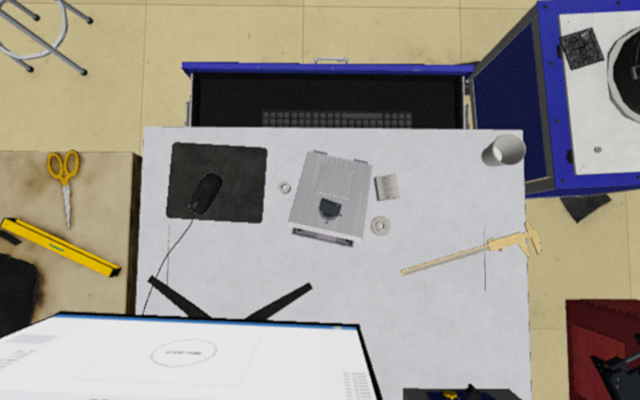

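```bash
python3 - <<'E'
from rig import ctrl
import numpy as np
from scipy.spatial.transform import Rotation as R
s=ctrl.read_state();print(np.round(R.from_rotvec(s['ee_rot']).as_matrix(),3))
E
```

```text
[[ 0.428 -0.001  0.904]
 [-0.904  0.002  0.428]
 [-0.002 -1.    -0.   ]]
```

```bash
cat > h.py <<'E'
import numpy as np
def cloud(d):
    z=d["range_z"]; f=200/np.tan(np.radians(float(d["vertical_fov"]))/2)
    v,u=np.mgrid[:400,:640]
    P=np.stack([(u-d["cx"])/f*z,(v-d["cy"])/f*z,z],-1)@d["pose"][:3,:3].T+d["pose"][:3,3]
    P[z==0]=np.nan; return P
E
python3 - <<'E'
from h import *; import cv2
d=np.load("top0.npz");P=cloud(d);g=d["image"].astype(int)
print("bench z",np.nanmedian(P[250:280,320:380,2]))
reg=np.zeros((400,640),bool);reg[140:250,280:376]=1
dark=(g.max(-1)<75)
M=reg&(P[...,2]>0.075)&~dark
X=P[M]
for _ in range(5):
    c=np.median(X,0) if _==0 else X.mean(0); n=np.linalg.svd(X-c,full_matrices=False)[2][2]; n*=np.sign(n[2])
    A=P[M]; X=A[abs((A-c)@n)<(0.01 if _<2 else 0.004)]
print("n",n,"tilt",np.arccos(n[2]),"yaw(dir down)",np.arctan2(n[1],n[0]),len(X),M.sum())
L=M&(abs((P-c)@n)<0.005)
cnt=max(cv2.findContours(L.astype(np.uint8),0,2)[0],key=cv2.contourArea)
# plate coordinates
h=np.cross([0,0,1],n);h/=np.linalg.norm(h);fdir=np.cross(n,h)
Q=P[L]-c; uv=np.c_[Q@h,Q@fdir].astype(np.float32); r=cv2.minAreaRect(uv);print("rect",r)
box=cv2.boxPoints(r);print(c+box[:,:1]*h+box[:,1:]*fdir)
W=reg&dark&(P[...,2]>0.1);W=P[W];hh=(W-c)@n;print("wing h pct",np.percentile(hh,[0,10,50,90,100]),len(W))
T=W[hh>0.030];print("wing top",T.mean(0),len(T),T.min(0),T.max(0))
print("wing all",W.mean(0))
if len(T)>10:
  m=cv2.minAreaRect(np.c_[(T-c)@h,(T-c)@fdir].astype(np.float32));print(m)
print("h",h,"f",fdir,"c",c)
for n_,rr in dict(bush=(175,200,276,295),v=(170,205,373,403),gear=(212,240,368,393)).items():
    B=P[rr[0]:rr[1],rr[2]:rr[3]].reshape(-1,3);B=B[B[:,2]>0.01];print(n_,B.min(0),B.max(0))
B=P[300:400,0:390].reshape(-1,3);B=B[B[:,2]>0.3];print("mon",np.nanmin(B,0),np.nanmax(B,0))
d=np.load("scene0.npz");P=cloud(d);B=P[0:110,225:485].reshape(-1,3);B=B[(B[:,2]>0.1)&(B[:,0]<.6)&(B[:,0]>0)];print("mon",np.nanpercentile(B,[1,50,99],axis=0))
E
python3 - <<'E'
import cv2;a=cv2.imread("pics/top0.png")[135:260,265:410];cv2.imwrite("pics/c1.png",cv2.resize(a,None,fx=5,fy=4.6,interpolation=2))
E
```

```text
bench z -0.0017655142477246422
n [ 0.50293353 -0.10599471  0.85780125] tilt 0.5398199253035095 yaw(dir down) -0.2077132101597535 5052 5312
rect ((1.6085803508758545e-05, -0.008666090667247772), (0.15816500782966614, 0.21542558073997498), 0.08252183347940445)
[[ 0.48661836 -0.10142125  0.18815863]
 [ 0.66750239 -0.139226    0.07743398]
 [ 0.69992839  0.01557939  0.07755106]
 [ 0.51904435  0.05338414  0.18827571]]
wing h pct [0.00168668 0.00511967 0.02630692 0.03809498 0.04015489] 270
wing top [ 0.5581794  -0.03420825  0.19698449] 114 [ 0.54613594 -0.05470814  0.19220256] [ 0.56869933 -0.01561518  0.20180796]
wing all [ 0.55047983 -0.03247703  0.18764607]
((0.0007279030978679657, 0.0543169304728508), (0.010813625529408455, 0.04163489490747452), 82.71369934082031)
h [ 0.20622281  0.97850506 -0.        ] f [-0.83936286  0.17689818  0.51398153] c [ 0.58599606 -0.04140365  0.13730906]
bush [0.59693211 0.0618963  0.01194524] [0.62411376 0.08914709 0.0376018 ]
v [ 0.58106499 -0.2102206   0.01081284] [ 0.64591309 -0.152264    0.04688699]
gear [ 0.49338447 -0.19307908  0.01009288] [ 0.54173806 -0.14450641  0.02507407]
mon [ 0.28765271 -0.09742713  0.30001849] [0.32104865 0.52527479 0.49587037]
mon [[ 0.04863823 -0.0972604   0.12790532]
 [ 0.30991688  0.14348158  0.27113252]
 [ 0.32751898  0.51260728  0.37829956]]
```

View pics/c1.png

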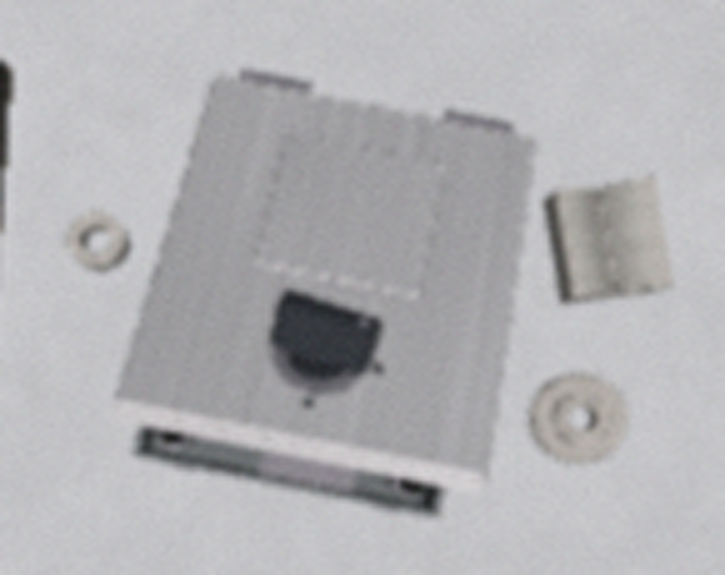

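```bash
python3 -m jog '[[-1,[0,-50,0],0],[-1,[-30,-90,34],0.1],[-1,[-70,-100,79],0.25],[-1,[-110,-100,124],0.4],[-1,[-150,-100,169],0.55],[-1,[-190,-100,214],0.65],[-1,[-230,-100,259],0.65],[-1,[-243,-100,274],0.65],[-1,[-243,-100,274],0.65]]'
python3 - <<'E'
from rig import ctrl;import cv2
s=ctrl.read_state();print(s['q'],s['ee_pos'])
d=ctrl.get_image("scene");cv2.imwrite("pics/s1.png",d["image"][:,:,::-1])
E
```

```text
time_s: 1.23
ee_pos: [0.4225, -0.2487, 0.5041]
ee_rot: [-1.106, 1.359, -1.356]
wrist_force: [-0.3, -0.4, -0.3]
opening: 0.0869
[ 0.78020774 -0.03978522 -0.29081534  1.66056351 -0.01214288  1.52069828
 -1.2838274 ] [ 0.42253207 -0.24865364  0.50407194]
```

View pics/s1.png

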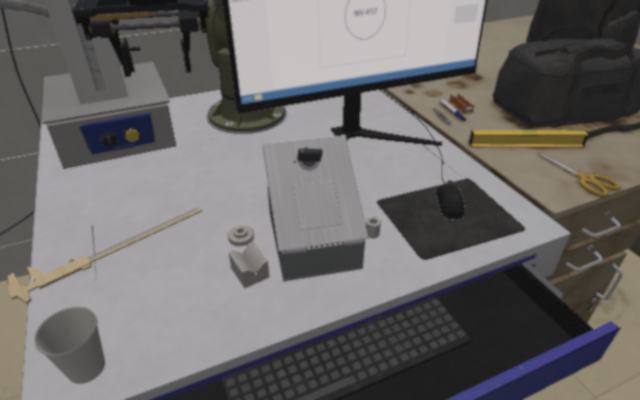

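```bash
python3 - <<'E'
from rig import ctrl;import cv2;from h import *
from scipy.spatial.transform import Rotation as R
s=ctrl.read_state();Rm=R.from_rotvec(s['ee_rot']).as_matrix()
print(Rm[:,0],"to target",Rm.T@(np.array([.517,-.026,.504])-s['ee_pos'])*1000)
d=ctrl.get_image("top");cv2.imwrite("pics/t1.png",d["image"][:,:,::-1]);P=cloud(d)
print(P[280:400:12,340:560:22,2].round(2))
E
```

```text
[-2.04991518e-01 -9.78763497e-01 -7.03848571e-04] to target [-2.39240182e+02  8.80934251e-03  4.72093264e+01]
[[ 0.   -0.   -0.   -0.01  0.44  0.44  0.48  0.5   0.54  0.57]
 [-0.01 -0.   -0.   -0.    0.44  0.43  0.49  0.5   0.56  0.59]
 [-0.    0.   -0.   -0.    0.44  0.41  0.49  0.52  0.56  0.6 ]
 [-0.   -0.   -0.   -0.    0.   -0.    0.49  0.5   0.56  0.6 ]
 [ 0.19  0.   -0.   -0.     nan -0.   -0.   -0.    0.56  0.6 ]
 [ 0.26  0.25 -0.    0.   -0.   -0.   -0.   -0.   -0.    0.59]
 [ 0.32  0.31 -0.    0.   -0.    0.   -0.   -0.    0.   -0.84]
 [ 0.36  0.36 -0.   -0.   -0.   -0.   -0.   -0.   -0.   -0.84]
 [ 0.4   0.4  -0.   -0.   -0.   -0.   -0.   -0.   -0.   -0.84]
 [ 0.43  0.43 -0.    0.01 -0.    0.    0.07  0.   -0.   -0.84]]
```

View pics/t1.png

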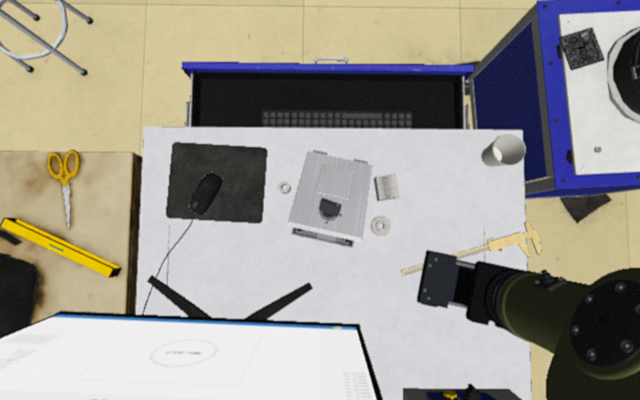

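```bash
python3 - <<'E'
from rig import ctrl;from h import *
d=ctrl.get_image("top");P=cloud(d)
for u in range(420,640,15):
    c=P[230:400,u];c=c[c[:,2]>.3]
    if len(c): print(u,"lo",c[0].round(3),"hi",c[-1].round(3),"zmax",c[:,2].max().round(3), "at",c[c[:,2].argmax()].round(3))
E
```

```text
420 lo [ 0.423 -0.164  0.393] hi [ 0.406 -0.154  0.428] zmax 0.433 at [ 0.409 -0.152  0.433]
435 lo [ 0.476 -0.174  0.435] hi [ 0.401 -0.172  0.436] zmax 0.437 at [ 0.458 -0.173  0.437]
450 lo [ 0.471 -0.201  0.417] hi [ 0.4   -0.203  0.409] zmax 0.437 at [ 0.429 -0.193  0.437]
465 lo [ 0.46  -0.225  0.409] hi [ 0.395 -0.224  0.41 ] zmax 0.473 at [ 0.411 -0.199  0.473]
480 lo [ 0.467 -0.213  0.488] hi [ 0.394 -0.209  0.493] zmax 0.495 at [ 0.405 -0.208  0.495]
495 lo [ 0.464 -0.23   0.491] hi [ 0.395 -0.226  0.495] zmax 0.523 at [ 0.424 -0.214  0.523]
510 lo [ 0.46  -0.248  0.491] hi [ 0.393 -0.228  0.526] zmax 0.552 at [ 0.424 -0.215  0.552]
525 lo [ 0.458 -0.26   0.502] hi [ 0.388 -0.237  0.541] zmax 0.581 at [ 0.42  -0.215  0.581]
540 lo [ 0.459 -0.256  0.54 ] hi [ 0.393 -0.23   0.578] zmax 0.605 at [ 0.426 -0.215  0.605]
555 lo [ 0.462 -0.242  0.587] hi [ 0.385 -0.183  0.674] zmax 0.674 at [ 0.385 -0.183  0.674]
570 lo [ 0.458 -0.257  0.587] hi [ 0.39  -0.187  0.685] zmax 0.685 at [ 0.391 -0.187  0.685]
585 lo [ 0.458 -0.257  0.607] hi [ 0.395 -0.19   0.695] zmax 0.695 at [ 0.395 -0.19   0.695]
600 lo [ 0.469 -0.229  0.661] hi [ 0.4   -0.191  0.707] zmax 0.707 at [ 0.4   -0.191  0.707]
615 lo [ 0.476 -0.233  0.672] hi [ 0.404 -0.193  0.716] zmax 0.716 at [ 0.404 -0.193  0.716]
630 lo [ 0.479 -0.235  0.683] hi [ 0.407 -0.197  0.723] zmax 0.725 at [ 0.41  -0.195  0.725]
```

```bash
python3 -m jog '[[-1,[-50,0,10],0],[-1,[-105,0,22],0],[-1,[-160,0,32],0],[-1,[-215,0,42],0],[-1,[-239,0,47],0],[-1,[-239,25,47],0],[-1,[-239,60,47],0],[-1,[-239,95,47],0],[-1,[-239,115,47],0]]'
python3 - <<'E'
from rig import ctrl;import cv2;import numpy as np
s=ctrl.read_state();print(s['q'],s['ee_pos'],s['wrist_force'],np.round(s['joint_efforts'],1))
d=ctrl.get_image("scene");cv2.imwrite("pics/s2.png",cv2.resize(d["image"][90:280,200:440,::-1],None,fx=3,fy=3))
E
```

```text
time_s: 2.5
ee_pos: [0.5163, -0.0301, 0.3867]
ee_rot: [-1.103, 1.369, -1.361]
wrist_force: [0.0, -0.4, 0.3]
opening: 0.0872
[ 0.53651993  0.08000465 -0.55232965  1.7837206   0.04188443  1.29450295
 -1.81001241] [ 0.51629167 -0.03010515  0.38666961] [ 0.00471926 -0.35418051  0.278486  ] [ -0.  -31.3  -1.3 -30.8  -0.1   0.2   0. ]
```

View pics/s2.png

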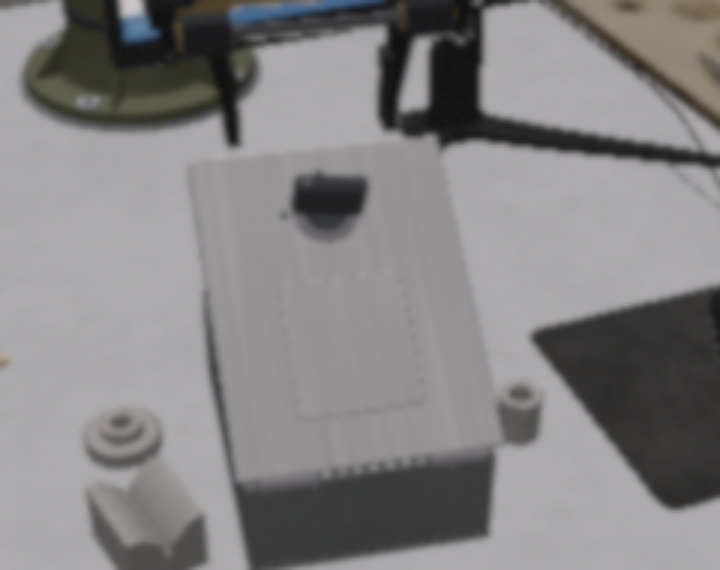

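```bash
python3 -m jog '[[-1,[0,15,0],0],[-1,[0,25,0],0],[-1,[0,35,0],0],[-1,[0,45,0],0],[-1,[0,50,0],0]]'
python3 -m jog '[[-1,[0,12,0],0],[-1,[0,24,0],0],[-1,[0,36,0],0],[-1,[0,48,0],0],[-1,[0,54,0],0],[-1,[0,54,0],0]]'
```

```text
time_s: 3.18
ee_pos: [0.5152, -0.0299, 0.334]
ee_rot: [-1.106, 1.372, -1.359]
wrist_force: [0.5, 0.5, 0.6]
opening: 0.0873
time_s: 3.92
ee_pos: [0.5146, -0.0298, 0.2794]
ee_rot: [-1.107, 1.372, -1.359]
wrist_force: [0.0, -0.4, -0.3]
opening: 0.0868
```

```bash
python3 - <<'E'
from rig import ctrl;import cv2
d=ctrl.get_image("scene");cv2.imwrite("pics/s3.png",cv2.resize(d["image"][90:280,200:440,::-1],None,fx=3,fy=3))
E
```

```text
(no output)
```

View pics/s3.png

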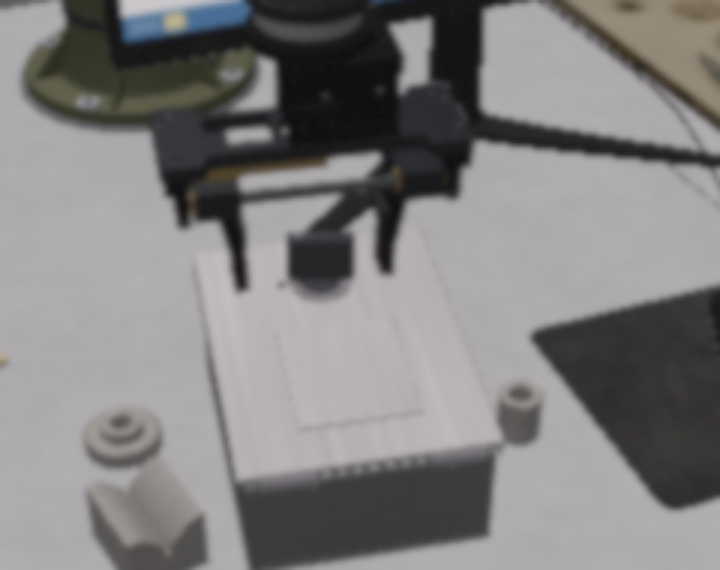

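```bash
cat >> h.py <<'E'
def wing(ctrl):
    import cv2
    s=ctrl.read_state()
    for n in ("scene",):
        d=ctrl.get_image(n);P=cloud(d);g=d["image"].max(-1)
        ok=(np.hypot(P[...,0]-.52,P[...,1]+.027)<.03)&(P[...,2]>.098)&(P[...,2]<.16)
        W=P[ok];zt=np.percentile(W[:,2],95);T=W[W[:,2]>zt-.004]
        r=cv2.minAreaRect((T[:,:2]*1000).astype(np.float32))
        print(n,len(W),"ztop",zt.round(4),"mean",T.mean(0).round(4),"top rect",r,len(T))
    # plate plane
    x=np.array([.9785,-.206]);H=np.array([.6735,-.0592])
    q=(P[...,:2]-H)@x; lat=(P[...,:2]-H)@np.array([.206,.9785])
    m=(q<-.02)&(q>-.12)&(abs(lat)<.06)&(P[...,2]>.06)&(P[...,2]<.13)
    k=np.polyfit(-q[m],P[...,2][m],1);print("hatch angle",np.arctan(k[0]),"z at hinge",k[1],m.sum(),"tcp",s["ee_pos"],s["wrist_force"])
E
python3 - <<'E'
from rig import ctrl;from h import *
wing(ctrl)
E
```

```text
scene 373 ztop 0.1322 mean [ 0.5238 -0.0303  0.1311] top rect ((524.2102661132812, -29.341270446777344), (42.453609466552734, 14.543054580688477), 70.33916473388672) 104
hatch angle 0.08341511436846084 z at hinge 0.08176189549619575 2491 tcp [ 0.51482425 -0.02981509  0.27993201] [ 0.74871414 -1.00492562 -0.19451913]
```

```bash
python3 -m jog '[[-1,[0,-6,0],0],[-1,[-3,-6,7],-0.18],[-1,[-3,-6,7],-0.36],[-1,[-3,-6,7],-0.54],[-1,[-3,-6,7],-0.72],[-1,[-3,-6,7],-0.9],[-1,[-3,-6,7],-1.08],[-1,[-3,-6,7],-1.26],[-1,[-3,-6,7],-1.43],[-1,[-3,-6,7],-1.435]]'
python3 -m jog '[[-1,[0,0,0],0],[-1,[0,0,0],0]]'
python3 - <<'E'
from rig import ctrl;from h import *
from scipy.spatial.transform import Rotation as R
s=ctrl.read_state();M=R.from_rotvec(s['ee_rot']).as_matrix();print("jaw ang",np.arctan2(M[1,0],M[0,0]),"->wing",M.T@(np.array([.5225,-.0285,s['ee_pos'][2]])-s['ee_pos'])*1000)
wing(ctrl)
E
```

```text
time_s: 5.28
ee_pos: [0.5227, -0.0285, 0.2869]
ee_rot: [-1.552, 0.28, -0.27]
wrist_force: [-0.7, 0.4, 0.1]
opening: 0.0871
time_s: 5.52
ee_pos: [0.5228, -0.0285, 0.2872]
ee_rot: [-1.552, 0.281, -0.271]
wrist_force: [-0.1, 0.1, -0.3]
opening: 0.0869
jaw ang -0.3521574926600361 ->wing [-0.27640644  0.0018299  -0.13903712]
scene 72 ztop 0.116 mean [ 0.5272 -0.0289  0.1144] top rect ((526.1619873046875, -30.323108673095703), (42.56497573852539, 5.0099945068359375), 71.00918579101562) 21
hatch angle 0.1322883039140831 z at hinge 0.07956215753180532 2616 tcp [ 0.52280741 -0.02846484  0.28715838] [-0.14211977  0.08441065 -0.31070839]
```

```bash
python3 -m jog '[[1,[0,0,0],0],[1,[0,0,0],0],[1,[0,0,0],0],[1,[0,0,0],0],[1,[0,0,0],0],[1,[0,0,0],0],[1,[0,0,0],0],[1,[0,0,0],0]]' 10
```

```text
time_s: 6.58
ee_pos: [0.5223, -0.0283, 0.2869]
ee_rot: [-1.552, 0.283, -0.269]
wrist_force: [-8.8, 3.2, 2.6]
opening: 0.0151
```

```bash
python3 -m jog '[[1,[-1,0,0],0],[1,[-2,0,0],0],[1,[-2,0,0],0],[1,[-2,0,0],0]]'
```

```text
time_s: 7.08
ee_pos: [0.5209, -0.0278, 0.287]
ee_rot: [-1.552, 0.282, -0.271]
wrist_force: [4.1, -1.0, -4.5]
opening: 0.0132
```

```bash
python3 -m jog '[[1,[0,2,0],0],[1,[0,4,0],0],[1,[0,4,0],0],[1,[0,4,0],0]]' 25
python3 -m jog '[[1,[0,2,0],0],[1,[-0.5,4,0],0],[1,[-0.5,4,0],0],[1,[-0.5,4,0],0]]'
```

```text
time_s: 7.58
ee_pos: [0.5205, -0.0277, 0.2829]
ee_rot: [-1.552, 0.283, -0.27]
wrist_force: [-1.0, 0.4, 0.5]
opening: 0.0123
time_s: 8.07
ee_pos: [0.5199, -0.0275, 0.279]
ee_rot: [-1.552, 0.283, -0.269]
wrist_force: [-2.6, 0.4, 4.3]
opening: 0.0124
```

```bash
python3 -m jog '[[1,[0,2,0],0],[1,[-0.5,3,0],0],[1,[-0.5,3,0],0],[1,[-0.5,3,0],0]]'
python3 -m jog '[[1,[0,2,0],0],[1,[-0.5,3,0],0],[1,[-0.5,3,0],0],[1,[-0.5,3,0],0]]'
```

```text
time_s: 8.57
ee_pos: [0.5195, -0.0273, 0.2764]
ee_rot: [-1.553, 0.283, -0.269]
wrist_force: [-3.6, 0.8, 6.2]
opening: 0.0119
time_s: 9.07
ee_pos: [0.5192, -0.0272, 0.2742]
ee_rot: [-1.553, 0.283, -0.27]
wrist_force: [-4.7, 0.8, 8.1]
opening: 0.012
```

```bash
python3 -m jog '[[1,[-0.5,3,0],0],[1,[-1,3,0],0],[1,[-1,3,0],0]]' 30
python3 -m jog '[[1,[-0.5,3,0],0],[1,[-0.5,3,0],0],[1,[-0.5,3,0],0]]'
python3 -m jog '[[1,[-0.5,3,0],0],[1,[-0.5,3,0],0],[1,[-0.5,3,0],0]]'
```

```text
time_s: 9.45
ee_pos: [0.5187, -0.027, 0.2724]
ee_rot: [-1.554, 0.281, -0.272]
wrist_force: [-5.0, -1.0, 10.0]
opening: 0.012
time_s: 9.82
ee_pos: [0.5184, -0.0267, 0.2709]
ee_rot: [-1.555, 0.28, -0.272]
wrist_force: [-7.1, 0.4, 14.0]
opening: 0.0118
time_s: 10.2
ee_pos: [0.5183, -0.0264, 0.2701]
ee_rot: [-1.556, 0.28, -0.273]
wrist_force: [-10.2, -0.1, 18.4]
opening: 0.0118
```

```bash
python3 -m jog '[[1,[-1,2,0],0.1],[1,[-1,2,0],0.2],[1,[-1,2,0],0.2]]'
python3 - <<'E'
from rig import ctrl
s=ctrl.read_state();print(s['wrist_torque'],s['wrist_force'])
E
```

```text
time_s: 10.58
ee_pos: [0.5179, -0.0261, 0.2701]
ee_rot: [-1.532, 0.435, -0.432]
wrist_force: [-8.2, -1.0, 16.3]
opening: 0.0118
[ 5.52985875e-04  1.25765839e+00 -3.05730169e-02] [-8.21027522 -0.98074906 16.30571252]
```

```bash
python3 -m jog '[[1,[-0.5,2,0],0.12],[1,[-0.5,2,0],0.24],[1,[-0.5,2,0],0.36],[1,[-0.5,2,0],0.36]]'
python3 - <<'E'
from rig import ctrl
s=ctrl.read_state();print(s['wrist_torque'],s['wrist_force'])
E
```

```text
time_s: 11.08
ee_pos: [0.5176, -0.0256, 0.27]
ee_rot: [-1.457, 0.714, -0.713]
wrist_force: [-8.3, -0.2, 16.2]
opening: 0.0115
[ 0.06864438  1.57949457 -0.02816146] [-8.30358234 -0.22886721 16.22652448]
```

```bash
python3 -m jog '[[1,[-0.4,2,-0.5],0.12],[1,[-0.4,2,-0.5],0.24],[1,[-0.4,2,-0.5],0.36],[1,[-0.4,2,-0.5],0.36]]'
python3 - <<'E'
from rig import ctrl
import numpy as np
from scipy.spatial.transform import Rotation as R
s=ctrl.read_state();M=R.from_rotvec(s['ee_rot']).as_matrix();print("turned",-.352-np.arctan2(M[1,0],M[0,0]))
print(s['wrist_torque'],s['wrist_force'])
E
```

```text
time_s: 11.58
ee_pos: [0.5173, -0.0253, 0.27]
ee_rot: [-1.341, 0.987, -0.991]
wrist_force: [-8.0, 1.3, 16.1]
opening: 0.0118
turned 0.9222360547504808
[ 0.18113845  1.53995443 -0.05483392] [-7.98193054  1.32146749 16.12854186]
```

```bash
python3 -m jog '[[1,[0,2,-0.5],0.12],[1,[0,2,-0.5],0.24],[1,[0,2,-0.5],0.34],[1,[0,2,-0.5],0.34]]'
python3 - <<'E'
from rig import ctrl
import numpy as np
from scipy.spatial.transform import Rotation as R
s=ctrl.read_state();M=R.from_rotvec(s['ee_rot']).as_matrix();print("turned",-.352-np.arctan2(M[1,0],M[0,0]))
print(s['wrist_torque'],s['wrist_force'])
E
```

```text
time_s: 12.08
ee_pos: [0.5171, -0.0249, 0.27]
ee_rot: [-1.194, 1.239, -1.246]
wrist_force: [-9.0, 0.6, 16.3]
opening: 0.0114
turned 1.262600328286167
[0.31621299 1.5589637  0.0158426 ] [-9.03698771  0.5639168  16.31004743]
```

```bash
python3 -m jog '[[1,[0,2,-0.5],0.1],[1,[0,2,-0.5],0.17],[1,[0,2,-0.5],0.17],[1,[0,2,-0.5],0.17]]'
python3 - <<'E'
from rig import ctrl
import numpy as np
from scipy.spatial.transform import Rotation as R
s=ctrl.read_state();M=R.from_rotvec(s['ee_rot']).as_matrix();print("turned",-.352-np.arctan2(M[1,0],M[0,0]))
print(s['wrist_torque'],s['wrist_force'])
E
```

```text
time_s: 12.58
ee_pos: [0.5169, -0.0246, 0.27]
ee_rot: [-1.105, 1.361, -1.371]
wrist_force: [-7.6, 0.6, 16.6]
opening: 0.0117
turned 1.4325302686962629
[ 0.26366871  1.5296952  -0.08597609] [-7.60097129  0.57686058 16.64392013]
```

```bash
python3 -m jog '[[1,[0,1,0],0],[1,[0,0,0],0],[1,[0,-1,0],0],[1,[0,-2,0],0],[1,[0,-3,0],0],[1,[0,-3,0],0]]' 15
python3 -m jog '[[1,[0,-1,0],0],[1,[0,-1,0],0]]'
python3 - <<'E'
from rig import ctrl
import numpy as np
from scipy.spatial.transform import Rotation as R
s=ctrl.read_state();M=R.from_rotvec(s['ee_rot']).as_matrix();print("turned",-.352-np.arctan2(M[1,0],M[0,0]))
print(s['wrist_torque'],s['wrist_force'])
E
```

```text
time_s: 13.32
ee_pos: [0.5172, -0.0246, 0.2735]
ee_rot: [-1.105, 1.36, -1.372]
wrist_force: [-3.4, 0.9, 5.5]
opening: 0.0123
time_s: 13.58
ee_pos: [0.5172, -0.0246, 0.2744]
ee_rot: [-1.105, 1.36, -1.372]
wrist_force: [-1.5, -0.4, 2.2]
opening: 0.0118
turned 1.432453992788584
[ 0.19404022  0.54785789 -0.00055889] [-1.52643708 -0.43375669  2.24526365]
```

```bash
python3 -m jog '[[0.7,[0,0,0],0],[0,[0,0,0],0],[-1,[0,0,0],0],[-1,[0,0,0],0],[-1,[0,0,0],0],[-1,[0,0,0],0],[-1,[0,0,0],0],[-1,[0,0,0],0]]'
python3 -m jog '[[-1,[0,-30,0],0],[-1,[0,-80,0],0],[-1,[0,-130,0],0],[-1,[0,-180,0],0],[-1,[0,-220,0],0],[-1,[0,-220,0],0]]'
python3 - <<'E'
from rig import ctrl;from h import *;import cv2
wing(ctrl)
d=ctrl.get_image("scene");cv2.imwrite("pics/s4.png",cv2.resize(d["image"][90:280,200:440,::-1],None,fx=3,fy=3))
P0=cloud(np.load("scene0.npz"));P=cloud(d)
for n,(a,b,c,e) in dict(gear=(222,248,225,258),v=(240,286,225,272),bush=(212,240,364,384)).items():print(n,np.nanmax(abs(P-P0)[a:b,c:e,2]),np.nanmean(abs(P-P0)[a:b,c:e,2]))
E
```

```text
time_s: 14.58
ee_pos: [0.5172, -0.0247, 0.2744]
ee_rot: [-1.105, 1.36, -1.372]
wrist_force: [0.6, 0.2, 0.3]
opening: 0.075
time_s: 15.32
ee_pos: [0.5175, -0.0225, 0.4981]
ee_rot: [-1.1, 1.354, -1.375]
wrist_force: [-0.9, 0.2, -0.1]
opening: 0.0869
scene 158 ztop 0.1211 mean [ 0.5216 -0.0292  0.1197] top rect ((520.6688842773438, -28.601499557495117), (11.866951942443848, 42.070945739746094), 77.03056335449219) 82
hatch angle 0.009754758712974071 z at hinge 0.08159195662253613 2294 tcp [ 0.51748363 -0.02245983  0.49809841] [-0.89327525  0.21331833 -0.11747919]
gear 0.004763907190951544 0.001246348495272382
v 0.005090245221829215 0.0011912145617751753
bush 0.09635014750874626 0.003855802958828153
```

View pics/s4.png

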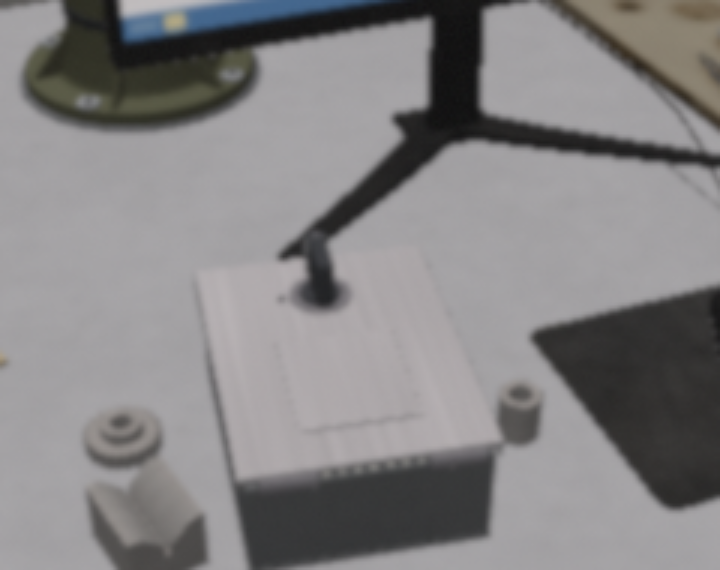

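```bash
python3 -m jog '[[-1,[0,0,0],0],[-1,[0,0,0],0],[-1,[0,0,0],0],[-1,[0,0,0],0]]'; python3 - <<'E'
from rig import ctrl;from h import *
wing(ctrl);ctrl.sign_off()
E
```

```text
time_s: 15.92
ee_pos: [0.5168, -0.0228, 0.494]
ee_rot: [-1.105, 1.36, -1.372]
wrist_force: [0.2, 0.8, 0.4]
opening: 0.0868
scene 157 ztop 0.1208 mean [ 0.5218 -0.0293  0.1194] top rect ((521.9158935546875, -28.863811492919922), (12.296538352966309, 43.732513427734375), 77.40345764160156) 82
hatch angle 0.00840855384243637 z at hinge 0.08165369722468559 2285 tcp [ 0.51684282 -0.02283821  0.49397477] [0.18821162 0.76702588 0.43950379]
the job is handed in; nothing more can be done
```

The hatch is closed and the wing latch locked, and I handed the job in at about 16 s of the 64 s allowed.

I pushed the hatch down with the open fingers, gripped the wing and pressed until I felt the hard stop at about 11 N. Pressing force peaked at about 18 N, roughly 7 N more than the springs take. I then turned the latch 1.43 rad clockwise with no sign of the tongue striking the keeper. Finally I let the hatch up slowly, released the wing and backed the arm away.

**Locked:** after release the hatch stayed at about 0.01 rad, well below the 0.075 rad the springs would otherwise push it to. It was still there 0.6 s later.

**Latch angle:** the wing points to the front, at about 1.58 rad by the camera.

**Parts around it:** the gear, V block and bushing look unmoved. Depth readings changed by about 1 mm on average for the gear and V block. The bushing check showed one large difference of 96 mm (average 4 mm). I took that to be the hatch corner inside its crop, because the picture shows the bushing in place.

**Other oddities:**
- One hatch angle read 0.13 rad with the gripper in view, and I put that down to the fingers being in the measured area.
- A sideways force of up to 10 N showed while I pressed and turned.

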